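# Set the drying-box door on its stay

## Task

Prop the drying box's door open at the second hole from the knob: lift the flat steel stay by its black knob, swing it over so that this hole comes above the upright peg on the box's roof, feel it gently down over the peg until the stay lies fully home on the peg's collar, and let go. Do not force the stay against the peg, and leave the jars, pots and tools around it where they stand.

Things in the scene. Friction and masses are not known exactly. Their poses are not given: they have to be found in the camera images.
- box: cream sheet-steel drying box fixed on the table, 300 mm deep (x), 360 mm wide (y), 140 mm high. Origin: centre of its underside; its x axis points from the front face to the back, y to its left, z up. The flat roof is 140 mm above the origin. The upright door is in the front face (x = -150 mm), hinged at its left (+y) end, and swings out towards -x. Nothing stands on the roof except the peg, the stay and the small jar
- door_hinge (a point): point on the door's vertical hinge axis, 10 mm above the roof, 6 mm in front of the front face when shut
- door (a joint): door opening in rad, 0 shut, growing as it swings out (clockwise seen from above), stop at 1.3. Its stiff hinge stays where it is left; turning it takes about 0.3 N m (about 2 N at the pivot)
- pivot (a point): centre of the stay's swivel on top of the door, at the height of the stay's underside (10 mm above the roof), 170 mm from the door's hinge axis; it swings with the door. Here the stay turns freely about a vertical axis and hinges freely upwards; it cannot be taken off
- knob (a point): grasp centre of the stay's upright black round knob, 20 mm diameter, 42 mm tall, standing on the far end of the flat bar. The point is on the knob's axis, 25 mm above the bar's top (40 mm above the roof when the stay lies flat), 205 mm from the pivot. At the start it lies flat, 10 mm above the roof on a small foot under the knob, beside the peg (to its left, +y)
- stay_hole (a point): centre, at the bar's underside, of the hole to use: second from the knob, 130 mm from the pivot, 75 mm short of the knob's axis on the straight line from pivot to knob
- peg_foot (a point): point 10 mm above the roof (the height of the collar's top) over the centre of the peg's flat foot plate, 62 x 46 mm, 50 mm behind the front face and 30 mm right of the box's middle. The peg itself is screwed on by hand and stands up to 5 mm off this point along the box's x and up to 5 mm along its y, different each time and not measured
- foot: the peg's foot plate on the roof, carrying the fixed upright steel peg: 12 mm diameter, 12 mm tall above a collar 22 mm across, its flat top 22 mm above the roof, the collar's top 10 mm. The hole has only 1.2 mm of room all round, so the bar readily lands on the peg's flat top and must be moved about in light contact until it drops. Keep the push of stay on peg below 20 N. Origin: plate centre, underside
- stay (a joint): The stay is a plain steel bar 235 mm long, 28 mm wide, 5 mm thick, about 0.25 kg, with four 14.5 mm round holes on its centre line at 70, 100, 130 and 160 mm from the pivot, towards the knob. Joint: how far the stay is hinged up about its pivot, rad: 0 flat on the roof or on the collar, growing as the knob is lifted (about 0.09 where the second hole from the knob lies on top of the peg). A push at the knob presses 1.6 times as hard on the peg
- paint_jar: small clear glass jar with black lid, 48 mm across, 50 mm tall, standing on the box's roof at the back right corner; leave alone. Origin: centre of its underside
- glaze_jar: dark green jar with black lid, 56 mm across, 60 mm tall, on the table right of the box; leave alone. Origin: centre of its underside
- varnish: amber bottle with white cap, 84 mm across, 200 mm tall, on the table left of the box; leave alone. Origin: centre of its underside
- brush_pot: green pot 76 mm across, 90 mm tall, with brushes standing in it to 250 mm; leave alone. Origin: centre of its underside
- clay_cup: terracotta cup 68 mm across, 75 mm tall; leave alone. Origin: centre of its underside
- paint_plate: white paper plate 140 mm across, 14 mm high, with black paint; leave alone. Origin: centre of its underside
- scraper: wooden-handled spatula 180 mm long lying on the table; leave alone. Origin: centre of its length, underside

How it is judged:
By the outcome, as a careful person would: the job done as asked, in the order asked, and still so for the second after the job is handed in, with the robot touching nothing.
It also fails if it takes over 72 s, if anything falls off the work surface, if the arm or the gripper's body presses on something with over 40 N, if the wrist force passes 120 N, or if a joint passes its speed limit or range.

## Robot

A 7-joint arm with a two-finger parallel gripper is mounted at the origin on the work surface. World frame = base frame: x ahead of the robot, y to its left, z up, the work surface at z = 0. Lengths are in m, angles in rad, forces in N, time in s.
With the tool pointing down it reaches from about 0.4 to 0.875 m from the base axis. Payload 4.4 kg.
Tool frame: the origin (TCP) lies at the very end of the fingers, on their centre line; the grasp point (between the pads) lies 19 mm behind it; z points along the fingers, y is the line along which they close (so a half turn about z gives the same grasp; the last joint's range is limited). The gripper opens to 85 mm and grips with 20 to 120 N. Pads are 22 mm wide; open, the fingers measure 114 mm over their backs; the gripper's body (76 mm by 85 mm) begins 54 mm behind the grasp point. The pads swing forward as they close: fully open they stand 13 mm farther back than shut.
Start: joints at [1.262, 0.628, 0.038, 1.517, -0.027, 0.996, -0.02], TCP at [0.156, -0.631, 0.231] pointing down, gripper open.
Joint ranges: [-3.06, 3.06], [-0.37, 2.12], [-1.25, 1.32], [0.18, 2.47], [-1.1, 4.24], [0.23, 1.98], [-2.94, 2.94]. Speed limits (rad/s): [2.57, 2.57, 3.14, 3.14, 3.14, 3.14, 3.14].

## Interface

Orientations are given as a rotation vector (axis times angle).
In Python, from bench import robot gives the robot as it stands.
- The arm moves only by the shell command python3 -m pendant 'ROWS'. ROWS is text: rows parted by semicolons, each of 7 numbers parted by spaces: the finger opening in mm, from 0 to 85.4, then the shift along the tool's x, y, z normalised to -1 to 1, where 1 is 0.15 m, then the turn, a rotation vector about the tool's x, y, z normalised to -1 to 1, where 1 is 180 degrees. A call has 1 to 12 rows; each row shifts and turns the commanded pose from where the row before left it, along the tool's axes as they then stand; what a row does not reach is not made up. A row lasts 1/10 s, in which the tool goes at most 50 mm and 8.59 degrees, less where a joint would pass 70% of its speed; a pose out of reach is approached as far as the arm can. A call with a number of a shift or a turn outside -1 to 1 is refused whole. A call with a gripper value outside its range is refused whole. The fingers move at their own pace and stop on an object; the grip force is fixed at half the most. Time passes only in rows, so rows that do not move let the fingers close. It gives the time, the measured TCP pose, the force, the opening and the grip force at its end, in the units of the state.
- robot.sense(): the state, without advancing time (a new reading comes with each control period).
- robot.snapshot(name): name is "side" or "top" or "wrist"; returns the picture (400x640x3 uint8, blue, green, red); there is no depth.
- robot.get_calibration(name): a dict with "K" (3x3 intrinsics, pixels), "k1" (the pictures are not rectified: a ray, as slopes to the right and down, at radius r is drawn at 1 + k1 r^2 times it, then the intrinsics apply), "world_to_cam" (4x4, takes a point from world to camera coordinates); the wrist camera has in their place "mount" (4x4, takes a point from camera to tool coordinates, whose origin is the TCP and whose axes are the flange's). Camera axes: x right, y down, z forward; pixel columns grow to the right and rows downward; lengths in m; the calibration is good to about 2 mm. A picture is of the moment at which its call begins: read the wrist's pose just before it. get_calibration takes no time and is no camera call.
- robot.close_job(): hands the job in; it is judged then, once.
Trained networks look in the newest picture that a camera, given by its name, has taken for a name from the list of things; names that differ only in an ending like _2 or _b are one class to them, and where a whole thing is asked for, a point or a joint stands for the part that bears it (a point fixed in the world has none). Each returns a list of dicts, best first, with "score" (0 to 1); they miss things now and then, are a little off and sometimes report something else, mostly with a low value. They report only what shows in the picture. A call takes as long as a camera call.
- robot.search_frame(label, camera): "point" ([x, y, z] in m, in world coordinates, good to about 4 mm: the middle of the surface that is visible of it).
The state is a dict: "clock": time; "joints": joint angles; "qvel": joint speeds; "joint_efforts": joint torques, N m; "ee_pos": TCP position; "eef_rot": TCP orientation; "wrist_force": force on the tool from outside, world axes, zero at the start; "moment": the same for the moment, N m; "finger_gap": finger opening in m; "grip_force": force on a finger pad.
Only numpy, scipy, OpenCV 4.12 (cv2) and the standard library are available. Lean on these libraries where they do the work, as an engineer would, in place of code of your own. Each camera call takes 0.05 s, during which the arm holds its last target. There are 200 camera calls.

## Working session

There is one attempt and no reset: what is moved stays moved. The work goes in short steps, Python scripts to look and compute and a shell command to move; the robot and the scene stay as the last step left them, time stands still between calls to the robot, and variables do not carry over. Pictures are saved under pics/ and viewed, at most 10 in all, crops included, and the job is handed in when it is done.

```bash
mkdir -p pics; ls
python3 - <<'E'
from bench import robot
import cv2,numpy as np
s=robot.sense();print({k:np.round(v,3) for k,v in s.items()})
for c in("top","side"):
    im=robot.snapshot(c);cv2.imwrite(f"pics/{c}0.png",im)
    for l in("box","knob","foot","stay","door","paint_jar"):
        r=robot.search_frame(l,c);print(c,l,[(np.round(d["point"],4),round(d["score"],2)) for d in r[:2]])
E
```

```text
pics
{'clock': np.float64(0.0), 'joints': array([ 1.262,  0.629,  0.038,  1.518, -0.027,  0.996, -0.02 ]), 'qvel': array([ 0.001,  0.001,  0.001, -0.001,  0.001, -0.001,  0.001]), 'joint_efforts': array([-1.0000e-03, -5.6340e+01,  1.2260e+00, -1.9345e+01,  1.1000e-02,
        1.1000e-02,  0.0000e+00]), 'ee_pos': array([ 0.156, -0.63 ,  0.23 ]), 'eef_rot': array([-3.117, -0.38 ,  0.   ]), 'wrist_force': array([ 0.157, -0.432, -0.414]), 'moment': array([ 0.056,  0.014, -0.047]), 'grip_force': np.float64(0.0), 'finger_gap': np.float64(0.085)}
top box [(array([ 0.6089, -0.0774,  0.139 ]), 0.85)]
top knob [(array([ 0.5009, -0.0744,  0.1575]), 0.88)]
top foot [(array([ 0.5323, -0.1155,  0.1383]), 0.98)]
top stay [(array([ 0.502 , -0.073 ,  0.1545]), 0.78)]
top door [(array([ 0.4571, -0.076 ,  0.1565]), 0.8)]
top paint_jar [(array([ 0.7411, -0.2012,  0.1922]), 0.9)]
side box [(array([0.5699, 0.022 , 0.1341]), 0.89)]
side knob [(array([ 0.526, -0.05 ,  0.154]), 0.93)]
side foot []
side stay [(array([ 0.516 , -0.0529,  0.156 ]), 0.79)]
side door [(array([ 0.4407, -0.0596,  0.1025]), 0.81)]
side paint_jar [(array([ 0.7393, -0.1866,  0.1717]), 0.75)]
```

View pics/top0.png

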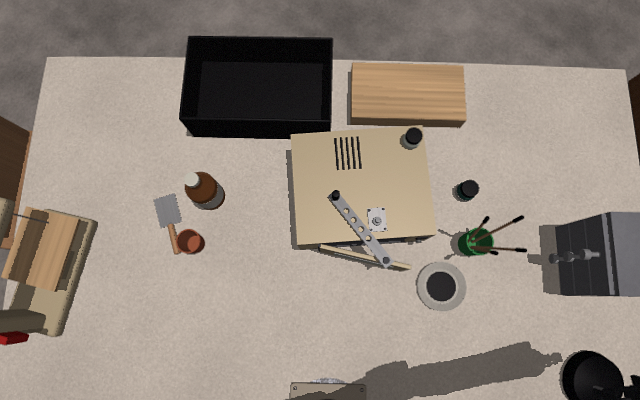

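View pics/side0.png

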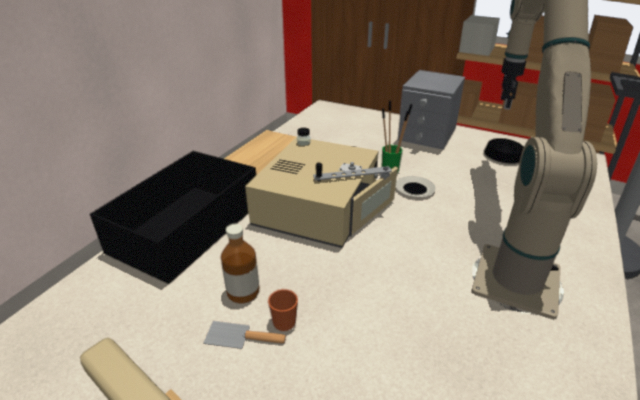

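Top view: roof corners about (291,134), (424,127), (436,235), (297,245). The knob is at (335,195), the pivot at (387,260), the peg at (376,220), and the door is slightly open. The side view agrees. Next I raise the arm and bring the wrist camera over the box.

```bash
cat > h.py <<'E'
from bench import robot
import cv2,numpy as np
from scipy.spatial.transform import Rotation as Rn
def ray(c,px,pose=None):
    k=robot.get_calibration(c);K=np.array(k["K"]);k1=k["k1"]
    d=((np.array(px,float)-K[:2,2])/[K[0,0],K[1,1]]);u=d.copy()
    for _ in range(20):u=d/(1+k1*(u@u))
    if c=="wrist":
        M=np.eye(4);M[:3,:3]=Rn.from_rotvec(pose["eef_rot"]).as_matrix();M[:3,3]=pose["ee_pos"];M=M@np.array(k["mount"])
    else:M=np.linalg.inv(np.array(k["world_to_cam"]))
    return M[:3,3],M[:3,:3]@np.r_[u,1]
def at(c,px,z,pose=None):
    o,v=ray(c,px,pose);return (o+v*(z-o[2])/v[2])
def rel(p,rv=None):
    "tool-frame shift (in units) and turn (units) to world TCP p, rotvec"
    s=robot.sense();R=Rn.from_rotvec(s["eef_rot"])
    a=R.inv().apply(np.array(p)-s["ee_pos"])/.15
    b=(R.inv()*Rn.from_rotvec(rv)).as_rotvec()/np.pi if rv is not None else np.zeros(3)
    return np.round(a,3),np.round(b,4)
E
python3 - <<'E'
from h import *
for n,p,z in [("c1",(291,134),.14),("c2",(424,127),.14),("c3",(436,235),.14),("c4",(297,245),.14),("knob",(335,195),.197),("piv",(387,260),.155),("peg",(376,220),.162),("hinge",(320,247),.14)]:print(n,at("top",p,z).round(4))
print(np.array(robot.get_calibration("wrist")["mount"]).round(3),robot.get_calibration("wrist")["K"])
E
python3 -m pendant '85 0 0 -.3 0 0 0;85 0 0 -.3 0 0 0;85 0 0 -.3 0 0 0;85 0 0 -.3 0 0 0;85 .2 -.2 -.2 0 0 0;85 .2 -.2 0 0 0 0;85 .2 -.2 0 0 0 0;85 .2 -.2 0 0 0 0;85 .2 -.2 0 0 0 0;85 .2 -.2 0 0 0 0;85 .2 -.2 0 0 0 0;85 .2 -.2 0 0 0 0'
```

```text
c1 [0.7621 0.1189 0.14  ]
c2 [ 0.7913 -0.2415  0.14  ]
c3 [ 0.4969 -0.2646  0.14  ]
c4 [0.4627 0.0915 0.14  ]
knob [ 0.5829 -0.0017  0.197 ]
piv [ 0.4291 -0.1358  0.155 ]
peg [ 0.5286 -0.1074  0.162 ]
hinge [0.459  0.0327 0.14  ]
[[-0.    -0.962 -0.273  0.068]
 [ 1.    -0.    -0.    -0.001]
 [ 0.    -0.273  0.962 -0.142]
 [ 0.     0.     0.     1.   ]] [[300.09987062   0.         318.84557713]
 [  0.         300.09987062 206.74665903]
 [  0.           0.           1.        ]]
clock: 1.9
ee_pos: [0.3313, -0.34, 0.4405]
eef_rot: [3.118, 0.38, 0.001]
wrist_force: [0.4, -0.6, 0.1]
finger_gap: 0.085
grip_force: 0.0
```

```bash
python3 -m pendant '85 .25 -.21 0 0 0 0;85 .25 -.21 0 0 0 0;85 .25 -.21 0 0 0 0;85 .25 -.21 0 0 0 0;85 .25 -.21 .2 0 0 0;85 .25 -.21 .2 0 0 0;85 .2 -.21 .2 0 0 0;85 0 0 0 0 0 0;85 0 0 0 0 0 0;85 0 0 0 0 0 0'
python3 - <<'E'
from h import *
s=robot.sense();im=robot.snapshot("wrist");cv2.imwrite("pics/w0.png",im);np.savez("w0.npz",ee_pos=s["ee_pos"],eef_rot=s["eef_rot"]);print(s["ee_pos"],s["joints"].round(2))
for l in("knob","foot","pivot","paint_jar"):
    r=robot.search_frame(l,"wrist");print(l,[(np.round(d["point"],4),round(d["score"],2)) for d in r[:2]])
E
```

```text
clock: 2.9
ee_pos: [0.5166, -0.08, 0.3603]
eef_rot: [3.118, 0.377, 0.001]
wrist_force: [-0.6, -0.2, 0.7]
finger_gap: 0.0848
grip_force: 0.0
[ 0.5165877  -0.08001929  0.36025649] [ 0.3   0.32 -0.27  1.67  0.09  1.15 -1.33]
knob [(array([ 0.5211, -0.0617,  0.149 ]), 0.66)]
foot [(array([ 0.5396, -0.1154,  0.142 ]), 0.83)]
pivot [(array([ 0.4581, -0.0651,  0.1496]), 0.58)]
paint_jar [(array([ 0.7307, -0.2019,  0.1605]), 0.76), (array([ 0.6037, -0.0782,  0.1418]), 0.53)]
```

View pics/w0.png

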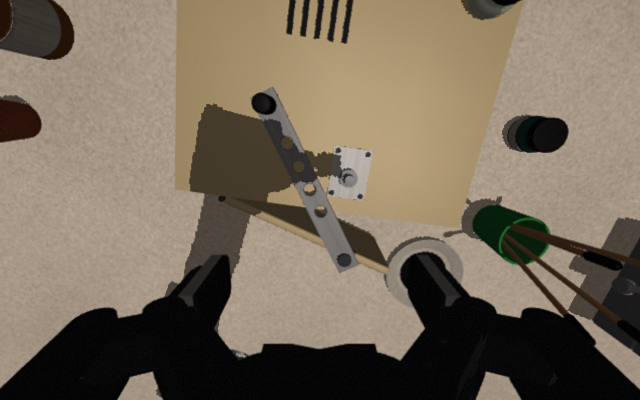

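The wrist view shows the knob top near (264,102), the pivot at (344,260), the hinge at (222,198), and the peg at about (348,178) on its plate. I'll enlarge the crop to refine these.

Run:
```python
from h import *
im=cv2.imread("pics/w0.png")[80:280,200:400];cv2.imwrite("pics/w0c.png",cv2.resize(im,(600,600),interpolation=cv2.INTER_CUBIC))
```

```text
(no output)
```

View pics/w0c.png

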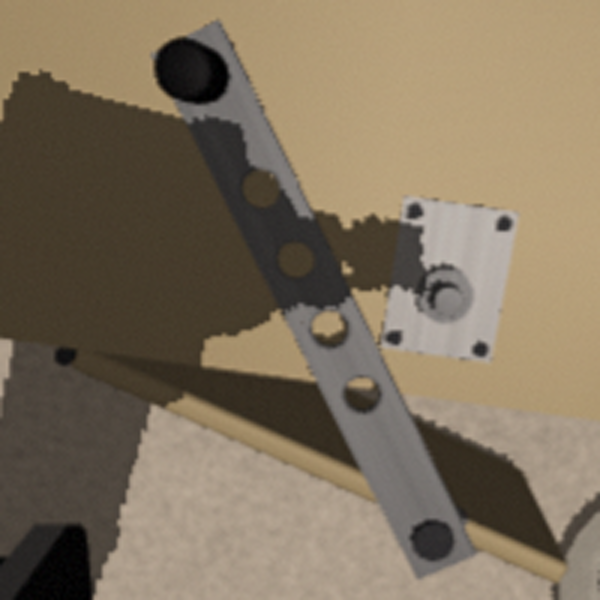

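Run:
```python
from h import *
from scipy.optimize import least_squares
p=dict(np.load("w0.npz"))
f=lambda u,v,z:at("wrist",(200+u/3,80+v/3),z,p)[:2]
kn=f(189,68,.197);hs=[f(*a,.153) for a in[(260,187),(296,259),(330,327),(362,394)]]
pv=f(433,540,.157);hg=f(65,355,.15);pt=f(449,298,.162);co=f(445,293,.15);pl=f(448,280,.144)
for n,v in zip("knob pivot hinge pegtop collar plate h1 h2 h3 h4".split(),[kn,pv,hg,pt,co,pl]+hs):print(n,v.round(4))
# fit stay: pivot + yaw
g=lambda q:np.concatenate([q[:2]+d*np.array([np.cos(q[2]),np.sin(q[2])])-m for d,m in zip([.205,.16,.13,.1,.07,0],[kn]+hs+[pv])])
r=least_squares(g,[*pv,.7]);print("fit",r.x.round(4),(r.fun*1000).round(1))
u=np.array([np.cos(r.x[2]),np.sin(r.x[2])]);print("knob fit",r.x[:2]+.205*u, "door r",np.hypot(*(r.x[:2]-hg)))
for peg in(pt,co):
    H=hg;s=least_squares(lambda q:[np.hypot(*(q-H))-.17,np.hypot(*(q-peg))-.13],[.40,-.126]).x
    d=(peg-s)/.13;print("peg",peg.round(4),"piv",s.round(4),"knob target",(s+.205*d).round(4),"yaw",np.degrees(np.arctan2(d[1],d[0])).round(1))
y=r.x[2];x=np.array([np.cos(y),np.sin(y),0]);R=np.c_[x,np.cross([0,0,-1],x),[0,0,-1]]
print(np.degrees(y),rel([*(r.x[:2]+.205*u),.24],Rn.from_matrix(R).as_rotvec()))
```

```text
knob [ 0.5868 -0.0065]
pivot [ 0.4277 -0.1339]
hinge [0.468  0.0299]
pegtop [ 0.5292 -0.1123]
collar [ 0.5289 -0.112 ]
plate [ 0.5333 -0.1126]
h1 [ 0.5519 -0.0326]
h2 [ 0.5284 -0.0519]
h3 [ 0.5053 -0.0709]
h4 [ 0.4815 -0.0899]
fit [ 0.4272 -0.1337  0.6772] [ 0.2  1.2  0.  -0.9  0.1 -0.4 -0.2 -0.1  0.3  0.  -0.5  0.1]
knob fit [ 0.58698455 -0.00528395] door r 0.16868917465424307
peg [ 0.5292 -0.1123] piv [ 0.3999 -0.1258] knob target [ 0.6038 -0.1045] yaw 6.0
peg [ 0.5289 -0.112 ] piv [ 0.3996 -0.1257] knob target [ 0.6035 -0.1041] yaw 6.0
38.80046795327031 (array([ 0.573, -0.37 ,  0.802]), array([ 0.0003, -0.0003, -0.1389]))
```

```bash
python3 -m pendant '60 .191 -.123 .2 0 0 0;50 .191 -.123 .2 0 0 0;45 .191 -.123 .2 0 0 0;40 0 0 .2 0 0 -.0463;40 0 0 0 0 0 -.0463;40 0 0 0 0 0 -.0463;40 0 0 0 0 0 0;40 0 0 0 0 0 0;40 0 0 0 0 0 0'
python3 - <<'E'
from h import *
s=robot.sense();im=robot.snapshot("wrist");cv2.imwrite("pics/w1.png",im);np.savez("w1.npz",ee_pos=s["ee_pos"],eef_rot=s["eef_rot"]);print(s["ee_pos"],s["joints"].round(2),rel([.587,-.0055,.163]))
E
```

```text
clock: 4.05
ee_pos: [0.5869, -0.0046, 0.24]
eef_rot: [2.963, 1.042, 0.001]
wrist_force: [1.1, -0.4, 0.5]
finger_gap: 0.0401
grip_force: 0.0
[ 0.58692099 -0.00462103  0.24001346] [ 0.2   0.55 -0.38  1.68  0.24  0.96 -1.16] (array([-0.004,  0.005,  0.513]), array([0., 0., 0.]))
```

View pics/w1.png

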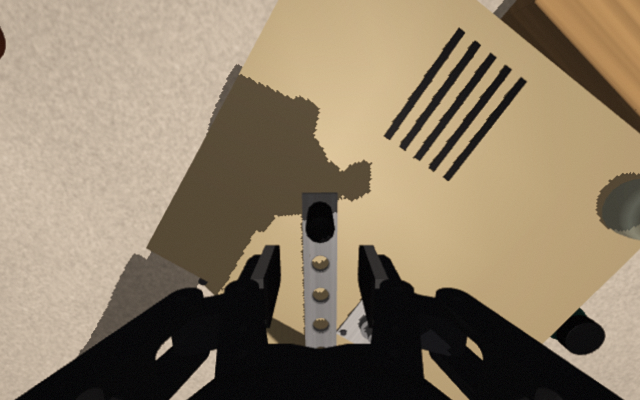

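The knob (320,222) and bar are centred between the fingers. Descend and grip.

```bash
python3 -m pendant '40 0 0 .171 0 0 0;40 0 0 .171 0 0 0;40 0 0 .171 0 0 0;40 0 0 0 0 0 0;40 0 0 0 0 0 0;5 0 0 0 0 0 0;5 0 0 0 0 0 0;5 0 0 0 0 0 0;5 0 0 0 0 0 0;5 0 0 0 0 0 0'
```

```text
clock: 5.1
ee_pos: [0.5879, -0.004, 0.1644]
eef_rot: [2.961, 1.046, 0.005]
wrist_force: [-0.9, 0.1, 6.5]
finger_gap: 0.0188
grip_force: 58.5
```

```bash
cat >> h.py <<'E'
P0=np.array([.4272,-.1337]);Y0=.6772
def S(P,y,a):
    M=np.eye(4);M[:3,:3]=Rn.from_euler("ZY",[y,-a]).as_matrix();M[:3,3]=[*P,.15];return M
def T(p,rv):
    M=np.eye(4);M[:3,:3]=Rn.from_rotvec(rv).as_matrix();M[:3,3]=p;return M
G=np.linalg.inv(S(P0,Y0,0))@T([.5879,-.004,.1644],[2.961,1.046,.005])
def rows(poses):
    "per-row tool deltas through a list of stay (P,y,a)"
    s=robot.sense();c=T(s["ee_pos"],s["eef_rot"])
    for q in poses:
        n=S(*q)@G;D=np.linalg.inv(c)@n
        print(np.round(D[:3,3]/.15,4),np.round(Rn.from_matrix(D[:3,:3]).as_rotvec()/np.pi,4));c=n
E
python3 -m pendant '5 -.005 0 -.0683 0 .0159 0;5 -.005 0 -.0683 0 .0159 0;5 -.005 0 -.0683 0 .0159 0;5 -.005 0 -.0683 0 .0159 0;5 0 0 0 0 0 0;5 0 0 0 0 0 0'
python3 - <<'E'
from h import *
print(np.round((S(P0,Y0,.2)@G)[:3,3],4))
H=np.array([.468,.0299]);P1=np.array([.3999,-.1258])
t0=np.arctan2(*(P0-H)[::-1]);t1=np.arctan2(*(P1-H)[::-1])
L=[]
for k in range(1,11):
    f=k/10;t=t0+f*(t1-t0);L.append((H+.1695*np.array([np.cos(t),np.sin(t)]),Y0+f*(np.radians(6)-Y0),.2))
print(t0,t1);rows(L)
E
```

```text
clock: 5.7
ee_pos: [0.5821, -0.0083, 0.2035]
eef_rot: [-2.888, -1.019, -0.289]
wrist_force: [-0.6, 0.5, -1.4]
finger_gap: 0.0185
grip_force: 58.8
[ 0.5825 -0.0084  0.2051]
-1.8151996159921588 -1.9831056868197992
[-0.014   0.0662 -0.014 ] [-0.0043  0.001   0.0177]
[-0.0138  0.0614 -0.0027] [-0.0037 -0.      0.0178]
[-0.0144  0.0619 -0.0028] [-0.0037 -0.      0.0178]
[-0.0149  0.0624 -0.0029] [-0.0037 -0.      0.0178]
[-0.0155  0.0629 -0.003 ] [-0.0037 -0.      0.0178]
[-0.016   0.0635 -0.0031] [-0.0037 -0.      0.0178]
[-0.0165  0.0641 -0.0032] [-0.0037 -0.      0.0178]
[-0.0169  0.0647 -0.0033] [-0.0037 -0.      0.0178]
[-0.0174  0.0653 -0.0034] [-0.0037 -0.      0.0178]
[-0.0178  0.0659 -0.0035] [-0.0037 -0.      0.0178]
```

```bash
python3 -m pendant '5 -.014 .063 -.005 -.0037 0 .0178;5 -.014 .0615 -.003 -.0037 0 .0178;5 -.0145 .062 -.003 -.0037 0 .0178;5 -.015 .0625 -.003 -.0037 0 .0178;5 -.0155 .063 -.003 -.0037 0 .0178;5 -.016 .0635 -.003 -.0037 0 .0178;5 -.0165 .064 -.003 -.0037 0 .0178;5 -.017 .0645 -.003 -.0037 0 .0178;5 -.0175 .0655 -.0035 -.0037 0 .0178;5 -.018 .066 -.0035 -.0037 0 .0178;5 0 0 0 0 0 0;5 0 0 0 0 0 0'
python3 - <<'E'
from h import *
s=robot.sense();M=T(s["ee_pos"],s["eef_rot"])@np.linalg.inv(G);e=Rn.from_matrix(M[:3,:3]).as_euler("ZYX");print("stay origin",M[:3,3].round(4),"yaw,a",e.round(4))
print("hole",(M@[.13,0,0,1]).round(4))
im=robot.snapshot("wrist");np.savez("w2.npz",ee_pos=s["ee_pos"],eef_rot=s["eef_rot"])
im2=robot.snapshot("top");cv2.imwrite("pics/w2.png",np.hstack([im[150:400,160:480],cv2.resize(im2[150:290,260:450],None,fx=2.4,fy=2.4,interpolation=2)[:250,:450]]))
E
```

```text
clock: 6.9
ee_pos: [0.5989, -0.1023, 0.2032]
eef_rot: [-3.113, -0.172, -0.313]
wrist_force: [2.8, 0.5, -0.2]
finger_gap: 0.0182
grip_force: 58.9
stay origin [ 0.4004 -0.1244  0.1485] yaw,a [ 0.109  -0.1978 -0.    ]
hole [ 0.5272 -0.1106  0.1741  1.    ]
```

View pics/w2.png

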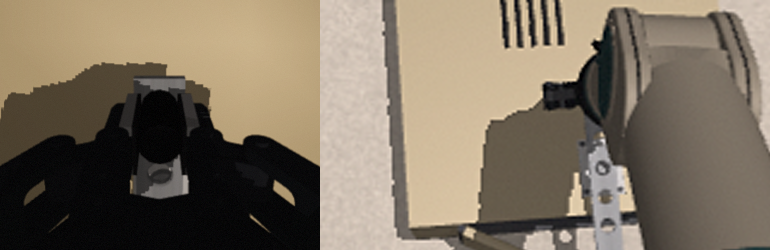

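```bash
cat >> h.py <<'E'
from scipy.optimize import least_squares
H=np.array([.468,.0299])
def stay_for(h,a):
    P=least_squares(lambda q:[np.hypot(*(q-H))-.169,np.hypot(*(q-np.array(h)))-.13*np.cos(a)],[.40,-.126]).x
    d=np.array(h)-P;return P,np.arctan2(d[1],d[0]),a
def now():
    s=robot.sense();M=T(s["ee_pos"],s["eef_rot"])@np.linalg.inv(G);e=Rn.from_matrix(M[:3,:3]).as_euler("ZYX")
    print("P",M[:3,3].round(4),"yaw",e[0].round(4),"a",-e[1].round(4),"hole",(M@[.13,0,0,1])[:3].round(4),"F",s["wrist_force"].round(2),"M",s["moment"].round(2),"t",s["clock"])
E
python3 - <<'E'
from h import *
rows([stay_for((.529,-.112),a) for a in(.17,.14,.115,.1,.09,.08)])
E
```

```text
[0.0109 0.0123 0.0309] [-0.0002 -0.009   0.001 ]
[-0.0018  0.0012  0.0407] [-0.0001 -0.0096  0.0008]
[-0.0008  0.0008  0.0341] [-0.0001 -0.008   0.0005]
[-0.0002  0.0004  0.0205] [-0.     -0.0048  0.0003]
[0.     0.0002 0.0137] [-0.     -0.0032  0.0002]
[0.0001 0.0002 0.0137] [-0.     -0.0032  0.0001]
```

```bash
python3 -m pendant '5 .011 .0123 .031 0 -.009 .001;5 -.0018 .0012 .0407 0 -.0096 .0008;5 -.0008 .0008 .034 0 -.008 .0005;5 0 0 0 0 0 0;5 0 0 0 0 0 0;5 0 0 0 0 0 0'
python3 -c "
from h import *
now()"
python3 -m pendant '5 0 0 .0137 0 -.0032 0;5 0 0 0 0 0 0;5 0 0 0 0 0 0'
python3 -c "
from h import *
now()"
```

```text
clock: 7.6
ee_pos: [0.6022, -0.1049, 0.1882]
eef_rot: [-3.128, -0.158, -0.183]
wrist_force: [0.3, 1.7, -0.9]
finger_gap: 0.0186
grip_force: 58.7
P [ 0.3997 -0.1254  0.1503] yaw 0.0991 a 0.1145 hole [ 0.5283 -0.1126  0.1651] F [ 0.34  1.65 -0.91] M [ 0.31  0.04 -0.2 ] t 7.6
clock: 7.9
ee_pos: [0.6026, -0.1052, 0.186]
eef_rot: [-3.129, -0.158, -0.167]
wrist_force: [-0.1, 1.0, -1.6]
finger_gap: 0.0184
grip_force: 58.7
P [ 0.3998 -0.1257  0.1502] yaw 0.0989 a 0.1042 hole [ 0.5284 -0.1129  0.1638] F [-0.1   1.05 -1.6 ] M [ 0.4   0.12 -0.19] t 7.9
```

```bash
for i in 1; do python3 -m pendant '5 0 0 .0068 0 -.0016 0;5 0 0 0 0 0 0;5 0 0 0 0 0 0'; done
python3 -m pendant '5 0 0 .0068 0 -.0016 0;5 0 0 0 0 0 0;5 0 0 0 0 0 0'
python3 -m pendant '5 0 0 .0068 0 -.0016 0;5 0 0 0 0 0 0;5 0 0 0 0 0 0'
python3 -c "
from h import *
now()"
```

```text
clock: 8.2
ee_pos: [0.6028, -0.1051, 0.185]
eef_rot: [-3.13, -0.158, -0.16]
wrist_force: [0.3, 0.5, -2.7]
finger_gap: 0.0187
grip_force: 58.7
clock: 8.5
ee_pos: [0.603, -0.1051, 0.184]
eef_rot: [-3.131, -0.158, -0.152]
wrist_force: [0.5, 0.9, -1.7]
finger_gap: 0.0186
grip_force: 58.7
clock: 8.8
ee_pos: [0.6031, -0.1051, 0.183]
eef_rot: [-3.131, -0.158, -0.144]
wrist_force: [0.3, 1.6, -2.7]
finger_gap: 0.0181
grip_force: 58.7
P [ 0.3998 -0.1257  0.1502] yaw 0.0991 a 0.0894 hole [ 0.5286 -0.1129  0.1618] F [ 0.3   1.61 -2.68] M [ 0.28  0.01 -0.22] t 8.8
```

```bash
python3 -m pendant '5 0 0 .0068 0 -.0016 0;5 0 0 0 0 0 0;5 0 0 0 0 0 0' | grep -E "ee_pos|force"
python3 -m pendant '5 0 0 .0068 0 -.0016 0;5 0 0 0 0 0 0;5 0 0 0 0 0 0'| grep -E "ee_pos|force"
```

```text
ee_pos: [0.6033, -0.1051, 0.182]
wrist_force: [1.8, 1.4, -1.2]
grip_force: 58.7
ee_pos: [0.6034, -0.1051, 0.181]
wrist_force: [0.9, 1.4, -1.4]
grip_force: 58.7
```

```bash
python3 -m pendant '5 0 0 .0068 0 -.0016 0;5 0 0 0 0 0 0;5 0 0 0 0 0 0' | grep -E "ee_pos|wrist"
python3 -c "
from h import *
now()"
```

```text
ee_pos: [0.6036, -0.1051, 0.18]
wrist_force: [2.3, 2.1, -1.8]
P [ 0.3998 -0.1257  0.1503] yaw 0.099 a 0.0748 hole [ 0.5288 -0.1129  0.16  ] F [ 2.26  2.15 -1.82] M [ 0.33 -0.27 -0.27] t 9.7
```

```bash
for n in 1; do python3 -m pendant '5 0 0 .0068 0 -.0016 0;5 0 0 0 0 0 0;5 0 0 0 0 0 0' | grep -E "ee_pos|wrist"; done
python3 -c "
from h import *
now()"
```

```text
ee_pos: [0.6037, -0.105, 0.179]
wrist_force: [1.8, 1.8, -2.1]
P [ 0.3997 -0.1257  0.1503] yaw 0.0991 a 0.0698 hole [ 0.5288 -0.1129  0.1593] F [ 1.77  1.83 -2.07] M [ 0.36 -0.38 -0.22] t 10.0
```

```bash
python3 -m pendant '5 0 0 .0068 0 -.0016 0;5 0 0 0 0 0 0;5 0 0 0 0 0 0' | grep -E "ee_pos|wrist"
python3 -c "
from h import *
now()"
python3 -m pendant '5 0 0 .0068 0 -.0016 0;5 0 0 0 0 0 0;5 0 0 0 0 0 0' | grep -E "ee_pos|wrist"
python3 -c "
from h import *
now()
im=robot.snapshot('side');im2=robot.snapshot('top')
cv2.imwrite('pics/s3.png',np.hstack([cv2.resize(im[140:220,290:410],(480,320),interpolation=2),cv2.resize(im2[190:290,340:440],(320,320),interpolation=2)]))"
```

```text
ee_pos: [0.6038, -0.105, 0.178]
wrist_force: [2.3, 1.7, -1.1]
P [ 0.3997 -0.1257  0.1503] yaw 0.0991 a 0.0648 hole [ 0.5288 -0.1129  0.1587] F [ 2.31  1.74 -1.11] M [ 0.43 -0.47 -0.23] t 10.3
ee_pos: [0.6037, -0.105, 0.1769]
wrist_force: [2.2, 1.7, -1.5]
P [ 0.3995 -0.1257  0.1503] yaw 0.0991 a 0.0594 hole [ 0.5286 -0.1128  0.158 ] F [ 2.24  1.7  -1.54] M [ 0.45 -0.45 -0.28] t 10.6
```

View pics/s3.png

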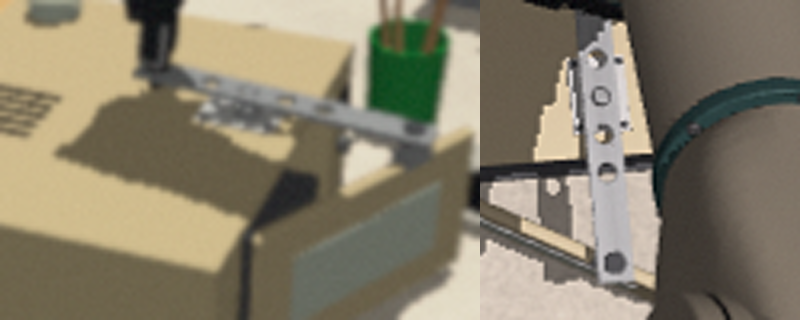

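The peg fills the second hole (top crop at 601,97) and the forces are flat, so the stay appears to be dropping over the peg. I'll keep lowering gently.

```bash
for i in 1; do python3 -m pendant '5 0 0 .0068 0 -.0016 0;5 0 0 .0068 0 -.0016 0;5 0 0 0 0 0 0;5 0 0 0 0 0 0' | grep -E "ee_pos|wrist";done
python3 -c "
from h import *
now()"
python3 -m pendant '5 0 0 .0068 0 -.0016 0;5 0 0 .0068 0 -.0016 0;5 0 0 0 0 0 0;5 0 0 0 0 0 0' | grep -E "ee_pos|wrist"
python3 -c "
from h import *
now()"
```

```text
ee_pos: [0.6037, -0.105, 0.1748]
wrist_force: [2.4, 2.2, -1.9]
P [ 0.3992 -0.1257  0.1503] yaw 0.099 a 0.0491 hole [ 0.5284 -0.1129  0.1567] F [ 2.41  2.24 -1.95] M [ 0.44 -0.51 -0.31] t 11.1
ee_pos: [0.6038, -0.105, 0.1728]
wrist_force: [3.2, 2.7, -1.1]
P [ 0.3991 -0.1258  0.1503] yaw 0.099 a 0.0391 hole [ 0.5283 -0.1129  0.1554] F [ 3.19  2.73 -1.14] M [ 0.43 -0.52 -0.31] t 11.5
```

```bash
python3 -m pendant '5 .002 0 .0068 0 -.0016 0;5 .002 0 .0068 0 -.0016 0;5 0 0 0 0 0 0;5 0 0 0 0 0 0' | grep -E "ee_pos|wrist"
python3 -m pendant '5 .001 0 .0068 0 -.0016 0;5 .001 0 .0068 0 -.0016 0;5 0 0 0 0 0 0;5 0 0 0 0 0 0' | grep -E "ee_pos|wrist"
python3 -c "
from h import *
now()"
```

```text
ee_pos: [0.604, -0.1051, 0.1706]
wrist_force: [0.5, 1.2, -0.5]
ee_pos: [0.6042, -0.105, 0.1685]
wrist_force: [-1.1, 1.6, -2.6]
P [ 0.399  -0.1258  0.1505] yaw 0.0989 a 0.0176 hole [ 0.5284 -0.1129  0.1528] F [-1.12  1.58 -2.62] M [ 0.35  0.11 -0.31] t 12.3
```

```bash
python3 -m pendant '5 0 0 .0068 0 -.0016 0;5 0 0 .0068 0 -.0016 0;5 0 0 0 0 0 0;5 0 0 0 0 0 0' | grep -E "ee_pos|wrist"
python3 -m pendant '5 0 0 .0068 0 -.0016 0;5 0 0 0 0 0 0;5 0 0 0 0 0 0' | grep -E "ee_pos|wrist"
python3 -c "
from h import *
now()"
```

```text
ee_pos: [0.6044, -0.1051, 0.1665]
wrist_force: [-0.6, 2.1, -2.9]
ee_pos: [0.6047, -0.105, 0.1657]
wrist_force: [-1.0, 0.8, -2.3]
P [ 0.3992 -0.1258  0.1505] yaw 0.0989 a 0.0034 hole [ 0.5286 -0.113   0.151 ] F [-0.96  0.84 -2.28] M [ 0.31  0.29 -0.23] t 13.0
```

Nearly home, so half-millimetre steps until contact shows.

```bash
python3 -m pendant '5 0 0 .004 0 -.0008 0;5 0 0 0 0 0 0;5 0 0 0 0 0 0' | grep -E "ee_pos|wrist"
python3 -m pendant '5 0 0 .004 0 0 0;5 0 0 0 0 0 0;5 0 0 0 0 0 0' | grep -E "ee_pos|wrist"
python3 -c "
from h import *
now()"
```

```text
ee_pos: [0.6048, -0.105, 0.1651]
wrist_force: [-1.3, 1.4, -2.1]
ee_pos: [0.6049, -0.105, 0.1646]
wrist_force: [-1.4, 1.8, -2.5]
P [ 0.3995 -0.1258  0.1499] yaw 0.0989 a 0.0015 hole [ 0.5289 -0.1129  0.1501] F [-1.43  1.78 -2.5 ] M [ 0.27  0.35 -0.28] t 13.6
```

```bash
python3 -m pendant '5 0 0 .004 0 0 0;5 0 0 0 0 0 0;5 0 0 0 0 0 0' | grep -E "ee_pos|wrist"
python3 -m pendant '5 0 0 .003 0 0 0;5 0 0 0 0 0 0;5 0 0 0 0 0 0' | grep -E "ee_pos|wrist"
```

```text
ee_pos: [0.605, -0.105, 0.1645]
wrist_force: [-3.1, 1.3, 4.8]
ee_pos: [0.605, -0.105, 0.1644]
wrist_force: [-4.0, 0.8, 6.6]
```

The stay is home on the collar: firm contact at exactly the flat height. Release, then withdraw straight up.

```bash
python3 -m pendant '45 0 0 0 0 0 0;45 0 0 0 0 0 0;45 0 0 0 0 0 0;45 0 0 0 0 0 0;45 0 0 0 0 0 0;45 0 0 -.1 0 0 0;45 0 0 -.2 0 0 0;45 0 0 -.3 0 0 0;45 0 0 -.3 0 0 0;45 .2 0 -.2 0 0 0;45 .2 0 0 0 0 0;45 0 0 0 0 0 0'
python3 - <<'E'
from h import *
s=robot.sense();im=robot.snapshot("wrist");im2=robot.snapshot("side")
cv2.imwrite("pics/w4.png",np.hstack([cv2.resize(im[:,160:480],(400,500)),cv2.resize(im2[140:240,290:370],(400,500),interpolation=2)]))
np.savez("w4.npz",ee_pos=s["ee_pos"],eef_rot=s["eef_rot"])
E
```

```text
clock: 15.4
ee_pos: [0.6671, -0.0975, 0.3292]
eef_rot: [3.137, 0.161, 0.013]
wrist_force: [-0.5, 0.7, 0.0]
finger_gap: 0.0453
grip_force: 0.0
```

View pics/w4.png

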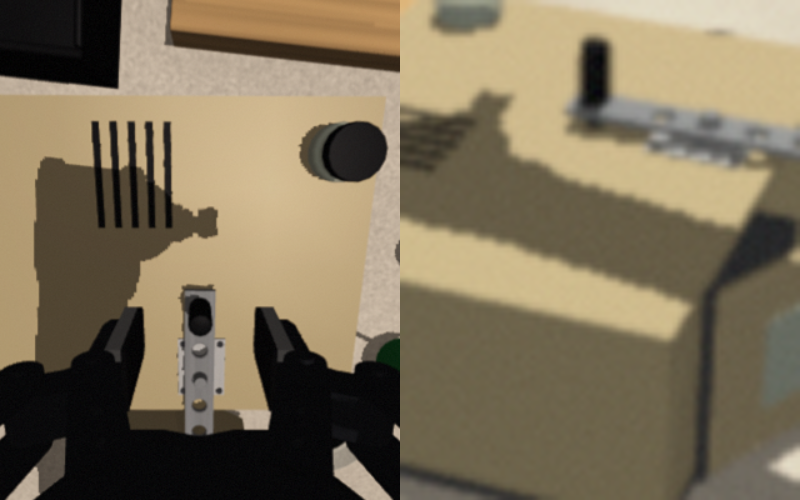

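The stay lies flat with the peg standing up through the second hole from the knob (crop at 200,380). The jar hasn't moved and the gripper is clear.

```bash
python3 -c "
from bench import robot
print(robot.close_job())"
```

```text
the job is handed in; nothing more can be done
None
```

The door is propped open with the stay's second hole from the knob fully home over the peg, let go, and the job is handed in at about 15.5 s; by the wrist force I estimate under 14 N on the peg, and I moved nothing else.

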